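# Hold the sprung drop gate of a studio tote wide open

### The job

Open the drop gate of the storage tote and hold it open for the potter: squeeze the safety catch all the way back towards the rib behind it, where it stays, then squeeze the two latch tabs in the middle of the gate together to draw both bolts, and swing the gate out and down, past its half-open click, until it is wide open (about level). The hinge is sprung and would pull the gate back, so finish while still holding the gate wide open with the fingers and keep holding it there; leave the jars, the rolling pin and the slat where they are.

Things in the scene. Friction and masses are not known exactly. Their poses are not given: they have to be found in the camera images.
- tote: grey plastic stacking tote, 400 wide (y) x 300 deep (x) x 220 mm high, open at the top, fixed to the bench. Origin: bench level, middle of its front, straight below the gate's hinge line; x points from the front into the tote, y to the left as seen when facing the gate from outside, z up. The posts beside the gate span |y| = 150 to 200 mm, up to z = 220 mm
- gate_leaf: the drop gate: upper part of the tote's front, 294 mm wide, with all it carries. Origin on its hinge line (75 mm above the bench, mid-width); axes agree with the tote's when shut, z from the hinge towards the gate's top rail. Panel 6 mm thick
- gate_rail (a point): middle of the gate's top rail (x = 0, y = 0, z = 115 mm of the gate leaf). The rail is 28 mm thick (x = -14 to 14) and reaches from z = 105 to 125 mm. On top of it lie the steel bolt rods (10 mm thick) in black guides up to z = 138 mm, 20 mm wide in x: fingers pinching the latch tabs must stay above z = 138 mm while the gate is shut
- gate (a joint): angle of the gate in rad: 0 shut, grows as its top swings out (to the tote's -x) and down; 1.57 level, end stop 1.66. A spring pulls it shut, about 0.1 N m net when just open, 0.3 when level; damped. From 0.5 to 0.95 it is pushed over a click (about 0.4 N m more); let go beyond it, it springs back only to about 0.95 and stays half open. With a bolt shot it gives only 0.02 to 0.05
- safety_catch (a joint): travel of the safety catch in m: 0 blocking, 0.014 fully back. It slides along the gate leaf's +x, from the front towards its rib, against about 2.5 N of friction, and stays where it is left. At 0 its steel tongue stands in the way of the left bolt; beyond 0.008 the left bolt is free
- safety_tab (a point): middle of the front face of the safety catch's thumb tab: white upright plate 32 wide (y) x 30 high (z) x 6 mm thick in front of the top rail, left of the middle: gate leaf's x = -27 (blocking) to -13 (back), y = 85, z = 143 mm. It is pinched together with the rib, along x, from 53 to 39 mm over both outer faces, the fingers straddling the rail
- catch_rib: the fixed rib against which the safety catch is squeezed: white upright plate 32 wide (y) x 6 mm thick on the inner side of the gate's top rail, behind the thumb tab. Origin on the hinge line at y = 85 mm of the gate leaf; the plate reaches from z = 110 to 158 mm, its face towards the inside of the tote is at x = 26 mm
- tab_left (a point): middle of the outer face of the left latch tab, part of the left bolt: white upright plate 24 wide (x) x 34 high (z = 138 to 172 mm of the gate leaf) x 6 mm thick. At y = 30, z = 158 mm when shot. The two tabs are pinched together along y from 60 to 28 mm over their outer faces; a gripper that keeps pointing down can keep the pinch while the gate turns between its fingers
- rib_face (a point): middle of the rib's outer face, which the finger inside the tote presses (x = 26, y = 85, z = 143 mm of the gate leaf)
- bolt_left (a joint): travel of the left bolt in m: 0 shot into its post, drawn towards the middle of the gate (the leaf's -y) against a spring (2 N at 0, 6 N at the end) to at most 0.016; clear of its post beyond about 0.008; springs back when let go. It cannot be drawn until the safety catch is back
- bolt_right (a joint): travel of the right bolt, the mirror image (drawn to the leaf's +y); the safety catch does not block it
- tab_right (a point): middle of the outer face of the right latch tab, the mirror image: y = -30, z = 158 mm of the gate leaf when shot
- glaze_jar_mid (a point): middle of a white lidded jar, 68 mm across and 100 mm high, standing in the tote: leave it alone
- slip_jar_mid (a point): middle of a grey jar with a black lid, 84 mm across and 120 mm high, standing in the tote: leave it alone
- rolling_pin_mid (a point): middle of a plain wooden rolling pin, 50 mm thick and 320 mm long, lying on the bench: leave it alone
- guide_slat_mid (a point): middle of a wooden guide slat, 320 x 40 x 9 mm, lying on the bench: leave it alone

How it is judged:
By the outcome, as a careful person would: the job done as asked, in the order asked, and still so for the second after the job is handed in, while the arm keeps its last pose, push and grip.
It also fails if it takes over 51 s, if anything falls off the work surface, if the arm or the gripper's body presses on something with over 40 N, if the wrist force passes 120 N, or if a joint passes its speed limit or range.

### The arm

A 6-joint arm with a two-finger parallel gripper is mounted at the origin on the work surface. World frame = base frame: x ahead of the robot, y to its left, z up, the work surface at z = 0. Lengths are in m, angles in rad, forces in N, time in s.
With the tool pointing down it reaches from about 0.4 to 0.825 m from the base axis. Payload 7 kg.
Tool frame: the origin (TCP) lies midway between the tips of the shut fingers; the grasp point (between the pads) lies 19 mm behind it; z points along the fingers, x is the direction in which the jaws open and shut, and the axes are right-handed (so a half turn about z gives the same grasp; the last joint's range is limited). The gripper opens to 88 mm and grips with 3 to 60 N. Pads are 19 mm wide; open, the fingers measure 130 mm over their backs; the gripper's body (78 mm by 193 mm) begins 47 mm behind the grasp point.
Start: joints at [-1.053, 0.359, 0.012, 0, -1.224, -0.288], TCP at [0.154, -0.657, 0.227] pointing down, gripper open.
Joint ranges: [-3.07, 3.07], [-1.43, 2.12], [-1.02, 1.25], [-3.03, 1.67], [-3.05, -0], [-3.03, 3.03]. Speed limits (rad/s): [2.39, 2.39, 3.01, 3.14, 3.14, 3.14].

### API

Orientations are given as [roll, pitch, yaw] about the fixed x, y, z axes, in that order (R = Rz(yaw) Ry(pitch) Rx(roll)).
In Python, from station import status, eyes, workorder gives the robot as it stands.
- The arm moves only by the shell command python3 -m jog 'ROWS' [OPENING] [FORCE]. ROWS is JSON, a list of rows, each a list of 6 numbers: the shift along the world's x, y, z in mm, then the turn, a rotation vector about the world's x, y, z in rad. A call has 1 to 12 rows; each row shifts and turns the pose as measured when the row begins; what a row does not reach is not made up. A row lasts 1/10 s, in which the tool goes at most 50 mm and 8.59 degrees, less where a joint would pass 70% of its speed; a pose out of reach is approached as far as the arm can. A call with a gripper value outside its range is refused whole. OPENING is the opening, from 0 (shut) to 1 (fully open), set as the call begins (- or left out, the last holds). The fingers move at their own pace and stop on an object; FORCE is the grip in N (left out, the last holds). Time passes only in rows, so rows that do not move let the fingers close. It gives the time, the measured TCP pose, the force and the opening at its end, in the units of the state.
- status.get_state(): the state, without advancing time (a new reading comes with each control period).
- eyes.grab_frame(name): name is "scene" or "top" or "wrist"; returns the picture (420x560x3 uint8, blue, green, red); there is no depth.
- eyes.calibration(name): a dict with "camera_matrix" (3x3 intrinsics, pixels), "k1" (the pictures are not rectified: a ray, as slopes to the right and down, at radius r is drawn at 1 + k1 r^2 times it, then the intrinsics apply), "cam_to_world" (4x4, takes a point from camera to world coordinates); the wrist camera has in their place "hand_eye" (4x4, takes a point from camera to tool coordinates, whose origin is the TCP and whose axes are the tool frame's). Camera axes: x right, y up, looking along -z (the intrinsics and any distortion apply to the point x, -y, -z); pixel columns grow to the right and rows downward; lengths in m; the calibration is good to about 2 mm. A picture is of the moment at which its call begins: read the wrist's pose just before it. calibration takes no time and is no camera call.
- workorder.job_done(): hands the job in, once; it reports no verdict.
The state is a dict: "t": time; "q": joint angles; "qd": joint speeds; "joint_efforts": joint torques, N m; "eef_pos": TCP position; "ee_rot": TCP orientation; "force": force on the tool from outside, world axes, zero at the start; "moment": the same for the moment, N m; "width": finger opening in m.
Only numpy, scipy, OpenCV 4.12 (cv2) and the standard library are available. Lean on these libraries where they do the work, as an engineer would, in place of code of your own. Each camera call takes 0.05 s, during which the arm holds its last target. There are 200 camera calls.

## Working session

There is one attempt and no reset: what is moved stays moved. The work goes in short steps, Python scripts to look and compute and a shell command to move; the robot and the scene stay as the last step left them, time stands still between calls to the robot, and variables do not carry over. Pictures are saved under pics/ and viewed, about 8 in all and at most 12, crops included, and the job is handed in when it is done.

```bash
ls; mkdir -p pics; python3 - <<'E'
from station import status, eyes
import cv2
print(status.get_state())
a=eyes.grab_frame("scene");b=eyes.grab_frame("top")
cv2.imwrite("pics/scene0.png",a);cv2.imwrite("pics/top0.png",b)
for n in("scene","top","wrist"):print(n,eyes.calibration(n))
E
```

```text
pics
{'t': 0.0, 'q': array([-1.05289793e+00,  3.59386433e-01,  1.10742362e-02, -3.74588839e-04,
       -1.22409129e+00, -2.88131517e-01]), 'qd': array([ 0.00079202,  0.00014639, -0.00113736,  0.00039634,  0.00108973,
        0.00033273]), 'joint_efforts': array([ 1.02368849e-03, -5.82727182e+01,  2.93052775e+01,  6.99730530e+00,
        6.86197905e-03, -2.02287520e-04]), 'eef_pos': array([ 0.15362598, -0.65678835,  0.22562526]), 'ee_rot': array([-3.14147353e+00, -1.64098422e-03,  1.80043554e+00]), 'force': array([-0.0829271 ,  1.63033908,  0.47509427]), 'moment': array([-0.07913142, -0.01926214, -0.01191399]), 'width': 0.08752271602990268}
scene {'camera_matrix': array([[487.43232346,   0.        , 277.75808161],
       [  0.        , 487.43232346, 214.33205615],
       [  0.        ,   0.        ,   1.        ]]), 'k1': -0.04543243419562488, 'cam_to_world': array([[ 0.31756895, -0.61694795,  0.72008693,  1.83374103],
       [ 0.94820879,  0.21227906, -0.23629999, -0.41422306],
       [-0.00707459,  0.7578343 ,  0.65240871,  1.303943  ],
       [ 0.        ,  0.        ,  0.        ,
[... 343 characters left out ...]
, -0.00949942],
       [ 0.00896392,  0.1737795 ,  0.98474379,  1.59045144],
       [ 0.        ,  0.        ,  0.        ,  1.        ]])}
wrist {'camera_matrix': array([[292.4275263 ,   0.        , 277.65350514],
       [  0.        , 292.4275263 , 208.70099964],
       [  0.        ,   0.        ,   1.        ]]), 'k1': 0.005760297808740018, 'hand_eye': array([[ 9.99999712e-01,  3.77919624e-04,  6.57428981e-04,
         4.14831671e-04],
       [ 5.51081011e-04, -9.57721972e-01, -2.87694838e-01,
        -7.77768293e-02],
       [ 5.20908655e-04,  2.87695118e-01, -9.57721905e-01,
        -1.58183915e-01],
       [ 0.00000000e+00,  0.00000000e+00,  0.00000000e+00,
         1.00000000e+00]])}
```

View pics/top0.png

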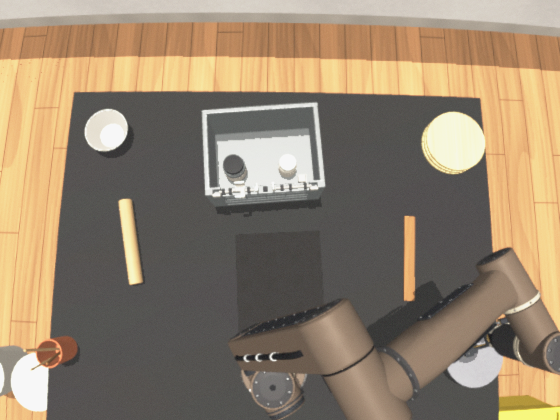

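View pics/scene0.png

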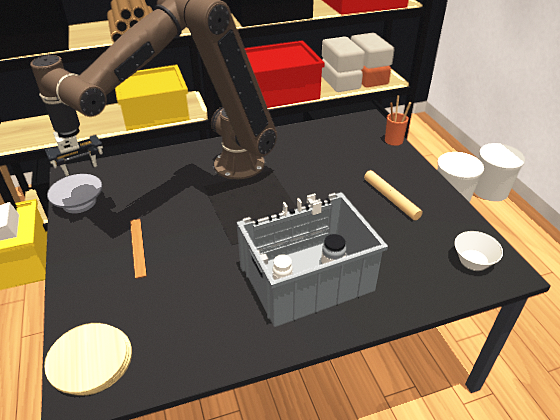

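The top view shows the tote ahead of the robot (rim about (203,108)-(323,187)), with the gate towards the robot. The scene view shows the white tabs on the near-robot rail at about (285-320, 205). Next I'll measure the tote from enlarged crops.

```bash
cat > h.py <<'E'
import numpy as np, cv2
from station import status, eyes
from scipy.spatial.transform import Rotation as R
def cam(n,st=None):
    c=eyes.calibration(n)
    if n!="wrist": return c,np.array(c["cam_to_world"])
    T=np.eye(4);T[:3,:3]=R.from_euler('xyz',st["ee_rot"]).as_matrix();T[:3,3]=st["eef_pos"]
    return c,T@np.array(c["hand_eye"])
def ray(n,uv,st=None):
    c,T=cam(n,st)
    p=cv2.undistortPoints(np.array([[uv]],float),c["camera_matrix"],np.array([c["k1"],0,0,0.]))[0,0]
    d=T[:3,:3]@np.array([p[0],-p[1],-1]);return T[:3,3],d/np.linalg.norm(d)
def onz(n,uv,z,st=None):
    o,d=ray(n,uv,st);return o+d*(z-o[2])/d[2]
def two(r1,r2):
    (o1,d1),(o2,d2)=r1,r2
    s=np.linalg.lstsq(np.c_[d1,-d2],o2-o1,rcond=None)[0]
    a,b=o1+s[0]*d1,o2+s[1]*d2;return (a+b)/2,np.linalg.norm(a-b)
def proj(n,P,st=None):
    c,T=cam(n,st);q=np.linalg.inv(T)@np.r_[P,1]
    x,y=q[0]/-q[2],-q[1]/-q[2];f=1+c["k1"]*(x*x+y*y);K=c["camera_matrix"]
    return np.array([K[0,0]*x*f+K[0,2],K[1,1]*y*f+K[1,2]])
E
python3 - <<'E'
import cv2,numpy as np
a=cv2.imread("pics/top0.png")[95:215,195:335];b=cv2.imread("pics/scene0.png")[180:325,230:390]
a=cv2.resize(a,None,fx=5,fy=5,interpolation=cv2.INTER_CUBIC)
cv2.imwrite("pics/top0c.png",a)
E
```

```text
(no output)
```

View pics/top0c.png

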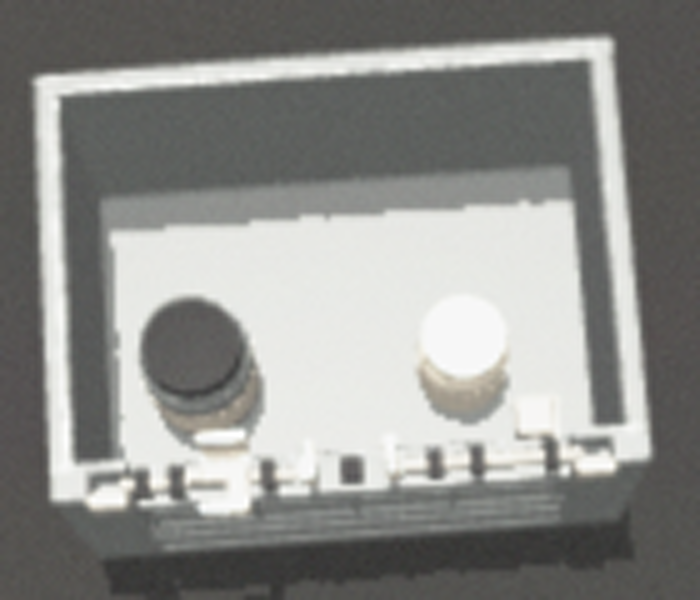

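```bash
python3 - <<'E'
from h import *
C={k:onz("top",(195+u/5,95+v/5),.22) for k,(u,v) in dict(bl=(35,77),br=(612,38),fl=(52,500),fr=(652,458)).items()}
for k in C:print(k,C[k].round(4))
n=np.linalg.norm;print("widths",n(C['bl']-C['br']),n(C['fl']-C['fr']),"depth",n(C['bl']-C['fl']),n(C['br']-C['fr']))
v=C['fl']-C['fr']+C['bl']-C['br'];yaw=np.arctan2(-v[0],v[1]);print("yaw of tote",yaw)
x=np.array([np.cos(yaw),np.sin(yaw),0]);y=np.array([-x[1],x[0],0])
f=(C['fl']+C['fr'])/2;print("front mid",f, "from back",(C['bl']+C['br'])/2-.3*x)
m=sum(C.values())/4;print("front from center, depth .3:",m-.15*x)
# check tab positions
for nme,(u,vv),z in(("tabL",(308,455),.247),("tabR",(392,452),.247),("catch",(222,490),.233),("rib",(218,437),.233),("whitesq",(537,413),.22)):
    P=onz("top",(195+u/5,95+vv/5),z);d=P-f;print(nme,P.round(4),"tote xy",(d@x).round(4),(d@y).round(4))
E
```

```text
bl [0.8954 0.2574 0.22  ]
br [ 0.93   -0.1432  0.22  ]
fl [0.5961 0.2311 0.22  ]
fr [ 0.6304 -0.1683  0.22  ]
widths 0.40209698163422003 0.40092232031542085 depth 0.300490302680268 0.3007045344595184
yaw of tote 0.08596688297555459
front mid [0.61322202 0.03137953 0.22      ] from back [0.61382057 0.03138541 0.22      ]
front from center, depth .3: [0.61352129 0.03138247 0.22      ]
tabL [0.623  0.0599 0.247 ] tote xy 0.0122 0.0276
tabR [0.6258 0.0051 0.247 ] tote xy 0.0102 -0.0273
catch [0.6017 0.1168 0.233 ] tote xy -0.0041 0.0861
rib [0.6375 0.1205 0.233 ] tote xy 0.0318 0.0867
whitesq [ 0.6601 -0.0913  0.22  ] tote xy 0.0361 -0.1263
```

Sizes check out (401 × 300 mm, yaw 0.086). The tabs lie about 10 mm behind the front rim edge, so I put the hinge near (0.623, 0.032). I'll approach above the tote and refine with the wrist camera.

```bash
python3 -m jog '[[15,30,20,0,0,0.07],[23,37,15,0,0,0.07],[23,37,10,0,0,0.07],[23,37,10,0,0,0.07],[23,37,10,0,0,0.07],[23,37,10,0,0,0.07],[23,37,10,0,0,0.07],[23,37,10,0,0,0.07],[23,37,7,0,0,0.07],[23,37,7,0,0,0.07]]' 1
```

```text
t: 1.1
eef_pos: [0.3762, -0.2808, 0.3306]
ee_rot: [-3.14, -0.013, 2.518]
force: [1.5, -0.8, 0.3]
width: 0.0873
```

```bash
python3 -m jog '[[24,38,3,0,0,0.073],[24,38,3,0,0,0.073],[24,38,3,0,0,0.073],[24,38,3,0,0,0.073],[24,38,3,0,0,0.073],[24,38,3,0,0,0.073],[24,38,3,0,0,0.073],[24,38,3,0,0,0.073],[24,36,3,0,0,0.073],[22,20,3,0,0,0.05],[0,0,0,0,0,0],[0,0,0,0,0,0]]'
python3 - <<'E'
from h import *
import json
st=status.get_state();im=eyes.grab_frame("wrist");cv2.imwrite("pics/w1.png",im)
print(st["t"],st["eef_pos"],st["ee_rot"],st["q"])
json.dump({k:list(map(float,st[k])) for k in("eef_pos","ee_rot")},open("w1.json","w"))
E
```

```text
t: 2.3
eef_pos: [0.6205, 0.1027, 0.3587]
ee_rot: [-3.141, -0.017, -3.018]
force: [-0.3, -0.2, 0.1]
width: 0.0877
2.3 [0.62052218 0.10274825 0.35869022] [-3.14076651 -0.01685098 -3.01752605] [ 0.47084619  0.24240666  0.14478482 -0.00496642 -1.48930429 -0.34632844]
```

View pics/w1.png

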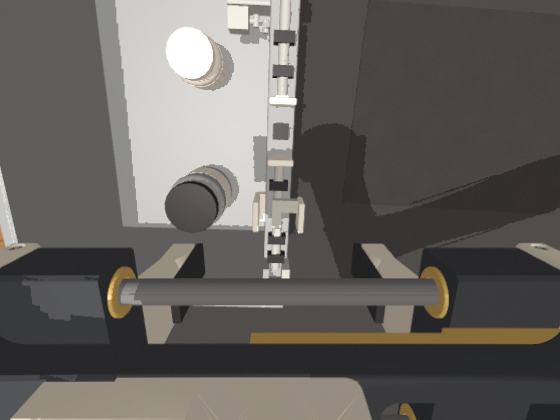

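The wrist view shows the thumb tab at (299,213), the rib at (257,213), the latch tabs at (283,101) and (280,161), and both jars well off to the left. One crop for pixel accuracy.

```bash
python3 - <<'E'
import cv2
a=cv2.imread("pics/w1.png")[85:245,225:335]
cv2.imwrite("pics/w1c.png",cv2.resize(a,None,fx=3.75*1,fy=3.75,interpolation=cv2.INTER_CUBIC))
E
```

```text
(no output)
```

View pics/w1c.png

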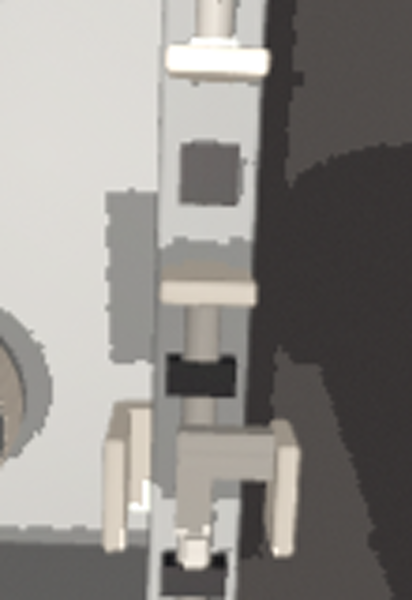

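```bash
python3 - <<'E'
from h import *
import json
st=json.load(open("w1.json"))
yaw=.086;x=np.array([np.cos(yaw),np.sin(yaw),0]);y=np.array([-x[1],x[0],0]);o=np.array([.6232,.0322,0])
p=lambda u,v,z:onz("wrist",(225+u/3.75-.37,85+v/3.75-.37),z,st)
for n,u,v,z in(("rib in (26,101)",104,438,.233),("rib in (26,69)",104,550,.233),("rib out(20,69)",126,550,.233),("tab front (-27,101)",299,447,.233),("tab front (-27,69)",296,555,.233),("Rtab outer (x12)",168,48,.247),("Rtab outer x-12",270,48,.247),("Ltab outer x12",162,305,.247),("Ltab outer x-12",256,305,.247)):
    P=p(u,v,z);d=P-o;print(n,P.round(4),(d@x*1e3).round(1),(d@y*1e3).round(1))
E
```

```text
rib in (26,101) [0.6438 0.1054 0.233 ] 26.8 71.2
rib in (26,69) [0.6406 0.1373 0.233 ] 26.4 103.2
rib out(20,69) [0.6346 0.1366 0.233 ] 20.3 103.1
tab front (-27,101) [0.5915 0.1017 0.233 ] -25.6 72.0
tab front (-27,69) [0.5877 0.1326 0.233 ] -26.8 103.1
Rtab outer (x12) [0.6378 0.0071 0.247 ] 12.4 -26.3
Rtab outer x-12 [0.6145 0.0042 0.247 ] -11.1 -27.2
Ltab outer x12 [0.6325 0.0661 0.247 ] 12.1 33.0
Ltab outer x-12 [0.6095 0.0633 0.247 ] -11.0 32.2
```

Measured features agree with the given sizes within 1 mm in x and have a 2.5 mm y offset. Refined origin is about (0.6234, 0.0345). Descending over the catch.

```bash
python3 -m jog '[[1,9,-10,0,-0.017,-0.04],[1,8,-25,0,0,0],[0,0,-35,0,0,0],[0,0,-35,0,0,0],[0,0,-20,0,0,0],[0,0,-5,0,0,0],[0,0,0,0,0,0]]'
```

```text
t: 3.05
eef_pos: [0.6188, 0.1133, 0.2281]
ee_rot: [-3.141, 0.005, -3.069]
force: [-0.2, 0.7, 1.3]
width: 0.0877
```

```bash
python3 -m jog '[[4,6,-8,0,0.005,0.013],[0,0,-10,0,0,0],[0,0,-9,0,0,0],[0,0,0,0,0,0],[0,0,0,0,0,0]]'
```

```text
t: 3.55
eef_pos: [0.6248, 0.1197, 0.203]
ee_rot: [3.14, 0.006, -3.055]
force: [0.1, 0.2, -0.9]
width: 0.0876
```

```bash
python3 -m jog '[[-2,0,-3,0,0.005,0],[0,0,0,0,0,0],[0,0,0,0,0,0],[0,0,0,0,0,0],[0,0,0,0,0,0],[0,0,0,0,0,0]]' 0 20
```

```text
t: 4.15
eef_pos: [0.6215, 0.1197, 0.2004]
ee_rot: [3.14, -0.001, -3.055]
force: [-2.8, -0.1, -0.1]
width: 0.0453
```

```bash
python3 -m jog '[[0,0,0,0,0,0],[0,0,0,0,0,0],[0,0,0,0,0,0],[0,0,0,0,0,0],[0,0,0,0,0,0],[0,0,0,0,0,0]]' 0 20
```

```text
t: 4.75
eef_pos: [0.6225, 0.1198, 0.2005]
ee_rot: [3.14, 0.0, -3.055]
force: [0.2, -0.2, -0.6]
width: 0.0383
```

```bash
python3 -m jog '[[0,0,0,0,0,0],[0,0,0,0,0,0],[0,0,0,0,0,0]]' 0 35; python3 -m jog '[[0,0,0,0,0,0],[0,0,0,0,0,0],[0,0,0,0,0,0],[0,0,0,0,0,0],[0,0,0,0,0,0],[0,0,0,0,0,0]]' 1 20
```

```text
t: 5.05
eef_pos: [0.6224, 0.1198, 0.2005]
ee_rot: [3.14, 0.0, -3.055]
force: [-0.8, 0.4, -1.1]
width: 0.0385
t: 5.65
eef_pos: [0.6232, 0.1199, 0.2011]
ee_rot: [3.14, 0.002, -3.055]
force: [-0.1, 0.1, -0.8]
width: 0.0811
```

```bash
python3 -m jog '[[0,0,25,0,0,0],[0,0,35,0,0,0],[0,0,30,0,0,0],[0,-9,10,0,0,-0.14],[0,-9,10,0,0,-0.145],[0,-9,0,0,0,-0.145],[0,-9,0,0,0,-0.145],[0,-9,0,0,0,-0.145],[0,-9,0,0,0,-0.145],[0,-9,0,0,0,-0.145],[0,-9,0,0,0,-0.145],[0,-9,0,0,0,-0.145]]' 1; python3 -m jog '[[0,-4,0,0,0,-0.14],[0,0,0,0,0,-0.12],[0,0,0,0,0,0],[0,0,0,0,0,0]]'
python3 - <<'E'
from h import *
import json
st=status.get_state();im=eyes.grab_frame("wrist");cv2.imwrite("pics/w2.png",im)
print(st["t"],st["eef_pos"],st["ee_rot"])
json.dump({k:list(map(float,st[k])) for k in("eef_pos","ee_rot")},open("w2.json","w"))
E
```

```text
t: 6.85
eef_pos: [0.6223, 0.0366, 0.316]
ee_rot: [3.136, 0.001, 1.887]
force: [0.1, -0.3, 0.0]
width: 0.0877
t: 7.25
eef_pos: [0.6221, 0.031, 0.3162]
ee_rot: [3.136, 0.001, 1.615]
force: [0.9, 1.1, 0.3]
width: 0.0876
7.25 [0.6220969  0.03101737 0.31619107] [3.13605345e+00 8.38085320e-04 1.61454756e+00]
```

View pics/w2.png

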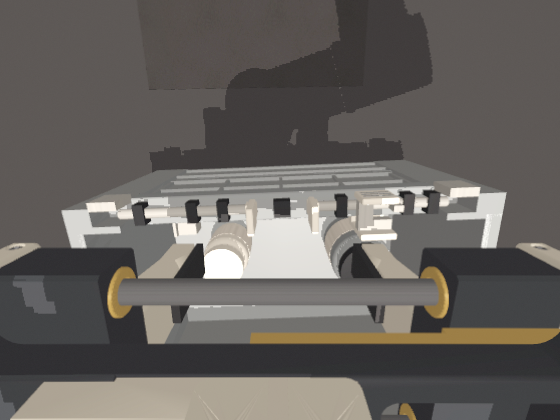

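The wrist view shows the latch tabs at (251,216) and (314,215), and the catch is now tight against its rib at (365-390,215). Checking the tabs' midpoint.

```bash
python3 - <<'E'
from h import *
import json
st=json.load(open("w2.json"));im=cv2.imread("pics/w2.png")
g=im[195:240].max(2)
yaw=.086;x=np.array([np.cos(yaw),np.sin(yaw),0]);y=np.array([-x[1],x[0],0]);o=np.array([.6234,.0345,0])
for n,Q in(("R",(-12,-30)),("R",(12,-30)),("L",(-12,30)),("L",(12,30))):
    P=o+x*Q[0]/1e3+y*Q[1]/1e3;P[2]=.247;print(n,Q,proj("wrist",P,st).round(1))
for r in (205,215,225,230,235): print(r,[int(v) for v in im[r,240:262].max(1)],[int(v) for v in im[r,304:326].max(1)])
E
```

```text
R (-12, -30) [244.  208.6]
R (12, -30) [246.2 236. ]
L (-12, 30) [318.  205.6]
L (12, 30) [318.1 233.2]
205 [161, 161, 162, 162, 162, 189, 204, 181, 179, 180, 180, 181, 181, 180, 176, 175, 175, 163, 160, 159, 159, 159] [159, 160, 162, 167, 167, 167, 168, 173, 177, 179, 181, 181, 182, 189, 232, 201, 190, 191, 191, 190, 190, 190]
215 [218, 218, 218, 218, 218, 193, 218, 233, 235, 236, 236, 231, 213, 182, 176, 174, 179, 213, 220, 220, 220, 221] [220, 220, 221, 216, 178, 166, 167, 171, 216, 234, 235, 235, 236, 232, 209, 168, 158, 158, 159, 160, 160, 159]
225 [178, 174, 157, 159, 160, 160, 185, 223, 233, 235, 235, 236, 228, 191, 177, 176, 214, 228, 230, 230, 230, 230] [231, 231, 231, 231, 231, 208, 174, 168, 214, 232, 235, 235, 235, 232, 223, 229, 231, 231, 179, 159, 160, 160]
230 [185, 183, 181, 177, 177, 180, 166, 214, 233, 235, 235, 235, 231, 218, 183, 222, 229, 229, 229, 229, 229, 229] [231, 231, 231, 231, 230, 230, 228, 181, 216, 233, 234, 234, 235, 232, 222, 229, 230, 193, 164, 160, 160, 134]
235 [183, 179, 177, 178, 181, 181, 179, 230, 255, 255, 255, 255, 255, 255, 232, 228, 228, 228, 228, 228, 228, 228] [230, 230, 230, 230, 230, 230, 229, 229, 229, 229, 229, 229, 229, 229, 229, 229, 229, 178, 160, 149, 114, 117]
```

Observed and predicted tab edges agree within 1 px. Descending onto the tabs.

```bash
python3 -m jog '[[1,3,-10,0,0.005,0.042],[0,0,-30,0,0,0],[0,0,-30,0,0,0],[0,0,-10,0,0,0],[0,0,0,0,0,0],[0,0,0,0,0,0]]'
```

```text
t: 7.9
eef_pos: [0.6241, 0.0349, 0.2365]
ee_rot: [3.137, 0.001, 1.673]
force: [-0.1, -0.3, -0.1]
width: 0.0878
```

```bash
python3 -m jog '[[-1,0,-9,0,0.004,-0.015],[0,0,-8,0,0,0],[0,0,0,0,0,0],[0,0,0,0,0,0]]'
```

```text
t: 8.3
eef_pos: [0.6247, 0.0352, 0.2216]
ee_rot: [3.137, -0.001, 1.658]
force: [-0.1, 0.5, 0.3]
width: 0.0878
```

```bash
python3 -m jog '[[-1,0,-3,0,0.004,0],[0,0,0,0,0,0],[0,0,0,0,0,0],[0,0,0,0,0,0],[0,0,0,0,0,0],[0,0,0,0,0,0],[0,0,0,0,0,0],[0,0,0,0,0,0],[0,0,0,0,0,0],[0,0,0,0,0,0],[0,0,0,0,0,0],[0,0,0,0,0,0]]' 0 25; python3 -m jog '[[0,0,0,0,0,0],[0,0,0,0,0,0],[0,0,0,0,0,0],[0,0,0,0,0,0]]'
```

```text
t: 9.5
eef_pos: [0.624, 0.0347, 0.2192]
ee_rot: [3.14, -0.001, 1.658]
force: [-0.3, -1.2, 0.1]
width: 0.0273
t: 9.9
eef_pos: [0.624, 0.0347, 0.2192]
ee_rot: [3.14, -0.0, 1.658]
force: [0.7, -1.4, -0.4]
width: 0.0271
```

Width 27 mm, so both bolts are drawn. Starting the swing, tool kept pointing down.

```bash
python3 -m jog '[[-8,-0.7,0,0,0,0],[-8,-0.7,-0.5,0,0,0],[-8,-0.7,-1,0,0,0],[-8,-0.7,-1.5,0,0,0],[-8,-0.7,-2,0,0,0],[-8,-0.7,-2,0,0,0],[0,0,0,0,0,0],[0,0,0,0,0,0]]' 0 30
cat > ang.py <<'E'
from h import *
st=status.get_state();x=np.array([.9963,.0859,0]);y=np.array([-.0859,.9963,0]);o=np.array([.6234,.0345,.075])
M=R.from_euler('xyz',st["ee_rot"]).as_matrix();g=np.array(st["eef_pos"])-.019*M[:,2];d=g-o
u,w=d@x,d[2];th=np.arctan2(-u,w);r=np.hypot(u,w)
print("theta %.3f r %.4f y %.4f t %.2f w %.4f"%(th,r,d@y,st["t"],st["width"]),np.round(st["force"],1),np.round(st["ee_rot"],3))
for a in np.arange(th+.1,th+.95,.1):
    v=163e-3*np.array([-np.sin(a),np.cos(a)]);v0=np.array([u,w]);e=(v-v0)*1e3;print("%.2f cum dx %.1f dy %.1f dz %.1f"%(a,e[0]*.9963,e[0]*.0859,e[1]))
E
python3 ang.py
```

```text
t: 10.7
eef_pos: [0.5731, 0.0303, 0.2115]
ee_rot: [3.135, -0.001, 1.658]
force: [4.7, -1.9, -4.2]
width: 0.027
theta 0.314 r 0.1635 y 0.0001 t 10.70 w 0.0270 [ 4.7 -1.9 -4.2] [ 3.135e+00 -1.000e-03  1.658e+00]
0.41 cum dx -15.0 dy -1.3 dz -6.3
0.51 cum dx -29.5 dy -2.5 dz -13.6
0.61 cum dx -43.2 dy -3.7 dz -22.3
0.71 cum dx -56.0 dy -4.8 dz -32.3
0.81 cum dx -67.7 dy -5.8 dz -43.6
0.91 cum dx -78.3 dy -6.7 dz -56.0
1.01 cum dx -87.5 dy -7.5 dz -69.4
1.11 cum dx -95.4 dy -8.2 dz -83.6
1.21 cum dx -101.8 dy -8.8 dz -98.6
```

```bash
python3 -m jog '[[-7.5,-0.7,-3,0,0,0],[-7.5,-0.7,-3.3,0,0,0],[-7.3,-0.6,-3.6,0,0,0],[-7.2,-0.6,-4,0,0,0],[-7,-0.6,-4.2,0,0,0],[-7,-0.6,-4.5,0,0,0],[-6.5,-0.6,-5,0,0,0],[-6.5,-0.5,-5,0,0,0],[0,0,0,0,0,0]]' 0 35; python3 ang.py
```

```text
t: 11.6
eef_pos: [0.5264, 0.0263, 0.1859]
ee_rot: [3.108, -0.0, 1.661]
force: [8.4, -2.7, -5.9]
width: 0.0266
theta 0.647 r 0.1627 y 0.0002 t 11.60 w 0.0266 [ 8.4 -2.7 -5.9] [ 3.108 -0.     1.661]
0.75 cum dx -12.6 dy -1.1 dz -10.2
0.85 cum dx -24.0 dy -2.1 dz -21.9
0.95 cum dx -34.1 dy -2.9 dz -34.6
1.05 cum dx -42.9 dy -3.7 dz -48.3
1.15 cum dx -50.3 dy -4.3 dz -62.8
1.25 cum dx -56.3 dy -4.9 dz -77.9
1.35 cum dx -60.7 dy -5.2 dz -93.6
1.45 cum dx -63.5 dy -5.5 dz -109.7
1.55 cum dx -64.7 dy -5.6 dz -125.9
```

```bash
python3 -m jog '[[-6.4,-0.6,-5,0,0.02,0],[-6.2,-0.5,-5.4,0,0.015,0],[-6,-0.5,-5.8,0,0.005,0],[-5.6,-0.5,-6,0,0.005,0],[-5.3,-0.5,-6.3,0,0.005,0],[-5,-0.4,-6.6,0,0.005,0],[-4.6,-0.4,-6.8,0,0.005,0],[-4.2,-0.4,-7,0,0.005,0],[0,0,0,0,0,0]]' 0 35; python3 ang.py
python3 -c "
from h import *
a=eyes.grab_frame('wrist');b=eyes.grab_frame('scene')
cv2.imwrite('pics/w3.png',np.hstack([a[:,:400], cv2.resize(b[150:325,220:395],(400,420),interpolation=cv2.INTER_CUBIC)]))"
```

```text
t: 12.5
eef_pos: [0.4874, 0.023, 0.1401]
ee_rot: [-3.125, -0.006, 1.664]
force: [4.0, -1.8, 0.8]
width: 0.0267
theta 1.018 r 0.1600 y 0.0001 t 12.50 w 0.0267 [ 4.  -1.8  0.8] [-3.125 -0.006  1.664]
1.12 cum dx -10.4 dy -0.9 dz -12.7
1.22 cum dx -16.8 dy -1.4 dz -27.7
1.32 cum dx -21.6 dy -1.9 dz -43.2
1.42 cum dx -24.9 dy -2.1 dz -59.2
1.52 cum dx -26.5 dy -2.3 dz -75.4
1.62 cum dx -26.6 dy -2.3 dz -91.7
1.72 cum dx -25.0 dy -2.2 dz -107.9
1.82 cum dx -21.9 dy -1.9 dz -123.9
1.92 cum dx -17.1 dy -1.5 dz -139.5
```

View pics/w3.png

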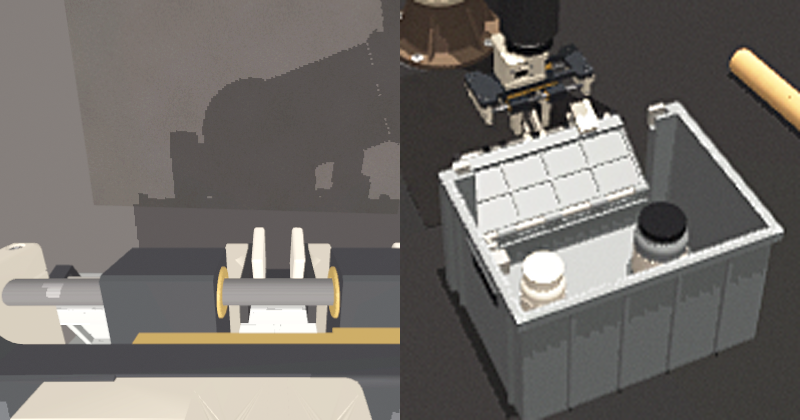

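The gate hangs in the fingers at about 60°, with the tabs pinched at (260-300,250) in the wrist view. The jars are untouched in the scene view. Continuing to level.

```bash
python3 -m jog '[[-5,-0.4,-6,0,-0.01,0],[-5,-0.4,-6.5,0,-0.007,0],[-3.5,-0.3,-7.5,0,0,0],[-3.2,-0.3,-7.5,0,0,0],[-2.8,-0.2,-7.7,0,0,0],[-2.4,-0.2,-7.8,0,0,0],[-2,-0.2,-7.9,0,0,0],[-1.5,-0.1,-8,0,0,0],[0,0,0,0,0,0]]' 0 35; python3 ang.py
```

```text
t: 13.5
eef_pos: [0.4692, 0.0214, 0.0831]
ee_rot: [3.122, -0.004, 1.667]
force: [4.6, -2.3, 2.3]
width: 0.0267
theta 1.398 r 0.1575 y 0.0001 t 13.50 w 0.0267 [ 4.6 -2.3  2.3] [ 3.122 -0.004  1.667]
1.50 cum dx -7.4 dy -0.6 dz -15.2
1.60 cum dx -7.8 dy -0.7 dz -31.5
1.70 cum dx -6.6 dy -0.6 dz -47.7
1.80 cum dx -3.7 dy -0.3 dz -63.8
1.90 cum dx 0.7 dy 0.1 dz -79.5
2.00 cum dx 6.7 dy 0.6 dz -94.6
2.10 cum dx 14.2 dy 1.2 dz -109.1
2.20 cum dx 23.0 dy 2.0 dz -122.7
2.30 cum dx 33.2 dy 2.9 dz -135.4
```

```bash
python3 -m jog '[[-3,-0.2,-8,0,0.02,0],[-2,-0.2,-8,0,0,0],[-1.5,-0.1,-8,0,0,0],[-1,0,-6,0,0,0],[0,0,0,0,0,0],[0,0,0,0,0,0]]' 0 35; python3 ang.py|head -3
python3 -c "
from h import *
a=eyes.grab_frame('wrist');b=eyes.grab_frame('scene')
cv2.imwrite('pics/w4.png',np.hstack([a[:,:400], cv2.resize(b[150:325,220:395],(400,420),interpolation=cv2.INTER_CUBIC)]))"
```

```text
t: 14.1
eef_pos: [0.4678, 0.0213, 0.0564]
ee_rot: [3.13, -0.006, 1.671]
force: [3.9, -0.8, 3.3]
width: 0.0269
theta 1.569 r 0.1563 y 0.0001 t 14.10 w 0.0269 [ 3.9 -0.8  3.3] [ 3.13  -0.006  1.671]
1.67 cum dx -5.9 dy -0.5 dz -16.3
1.77 cum dx -3.5 dy -0.3 dz -32.4
```

View pics/w4.png

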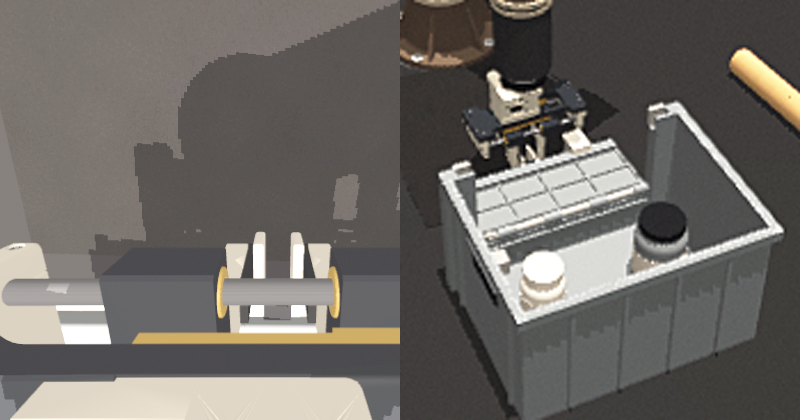

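The scene shows the gate near level, still pinched. To check the angle independently, I'll project the rail edges at several angles onto the scene picture.

```bash
python3 - <<'E'
from h import *
im=eyes.grab_frame("scene");s=6;x0,y0=248,190
c=cv2.resize(im[y0:y0+65,x0:x0+95],None,fx=s,fy=s,interpolation=cv2.INTER_CUBIC)
x=np.array([.9963,.0859,0]);y=np.array([-.0859,.9963,0]);o=np.array([.6234,.0345,.075])
for th,col in((1.40,(0,0,255)),(1.57,(0,255,0)),(1.66,(255,0,0))):
    f=lambda a,b,z:o+x*(a*np.cos(th)-z*np.sin(th))/1e3+y*b/1e3+np.array([0,0,(a*np.sin(th)+z*np.cos(th))/1e3])
    P=[f(*q) for q in((14,-147,125),(14,147,125),(14,147,105),(14,-147,105))]+[f(14,147,125)]
    px=np.array([(proj("scene",p)-[x0,y0]+.5)*s-.5 for p in P[:4]]);print(th,(px/s+[x0,y0]).round(1).tolist())
    cv2.polylines(c,[px.round().astype(np.int32).reshape(-1,1,2)],True,col,1)
cv2.imwrite("pics/g.png",c)
E
```

```text
1.4 [[242.0, 222.8], [313.4, 202.3], [315.7, 206.0], [243.9, 226.7]]
1.57 [[241.9, 226.3], [312.7, 205.8], [315.1, 208.9], [243.8, 229.6]]
1.66 [[242.0, 228.4], [312.5, 207.9], [314.9, 210.6], [243.9, 231.4]]
```

View pics/g.png

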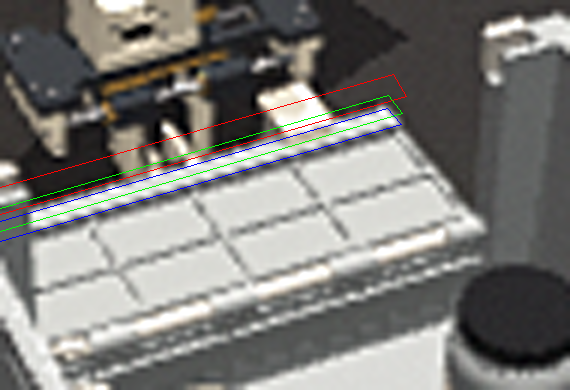

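The observed rail lies between the 1.57 and 1.66 outlines, at about 1.6, which agrees with the arm's 1.57. Checking that the hold is steady.

```bash
python3 -m jog '[[0,0,-1,0,0,0],[0,0,0,0,0,0],[0,0,0,0,0,0],[0,0,0,0,0,0],[0,0,0,0,0,0]]' 0 35; python3 ang.py|head -1; python3 -m jog '[[0,0,0,0,0,0],[0,0,0,0,0,0],[0,0,0,0,0,0],[0,0,0,0,0,0],[0,0,0,0,0,0]]'; python3 ang.py|head -1
```

```text
t: 14.75
eef_pos: [0.4679, 0.0213, 0.0563]
ee_rot: [3.13, -0.006, 1.671]
force: [4.1, -1.2, 3.7]
width: 0.0267
theta 1.569 r 0.1563 y 0.0001 t 14.75 w 0.0267 [ 4.1 -1.2  3.7] [ 3.13  -0.006  1.671]
t: 15.25
eef_pos: [0.4679, 0.0213, 0.0562]
ee_rot: [3.13, -0.006, 1.671]
force: [3.2, -1.9, 3.8]
width: 0.0263
theta 1.570 r 0.1563 y 0.0000 t 15.25 w 0.0263 [ 3.2 -1.9  3.8] [ 3.13  -0.006  1.671]
```

Steady. Handing in.

```bash
python3 -c "
from station import workorder;print(workorder.job_done())"; python3 ang.py|head -1
```

```text
the job is handed in; nothing more can be done
None
the job is handed in; nothing more can be done
```

The gate is wide open and about level, and the arm is still holding it there by the latch tabs. I handed the job in at about 15 s.

1. **Safety catch:** I squeezed it against its rib. The fingers closed to 38.5 mm, against 39 mm when fully back, and the wrist picture afterwards showed it staying back.
2. **Bolts:** I pinched the two latch tabs together. The fingers closed to 27 mm, against 28 mm when fully drawn.
3. **Gate:** I swung it past the click with the tool pointing down, gripping at 35 N.

**Last checks:**
- **Angle:** the arm's pose gives 1.57 rad. The rail's outline in the scene picture suggests about 1.6, so the two agree to within about 0.03 rad.
- **Steadiness:** the hold did not drift over the last second, with about 5 N at the wrist.
- **Other things:** I never touched the jars, rolling pin or slat. The scene pictures show the jars and pin where they were; I did not check the slat again.
- **Disagreement:** during the swing the fingers slid about 6 mm down the tabs towards the hinge, from 163 to 156 mm. The pinch still held, and I left it there.

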